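Strip the tool-rest bracket off its stud

ROBOT

A 7-joint arm with a two-finger parallel gripper is mounted at the origin on the work surface. World frame = base frame: x ahead of the robot, y to its left, z up, the work surface at z = 0. Lengths are in m, angles in rad, forces in N, time in s.
With the tool pointing down it reaches from about 0.4 to 0.9 m from the base axis. Payload 5.5 kg.
Tool frame: the origin (TCP) lies at the centre of the arm's flange, where the gripper is bolted on; the fingertips stand 178 mm ahead of it and the grasp point (between the pads) lies 159 mm ahead of it; z points along the fingers, x is the direction in which the jaws open and shut, and the axes are right-handed (so a half turn about z gives the same grasp; the last joint's range is limited). The gripper opens to 92 mm and grips with 3 to 60 N. Pads are 19 mm wide; open, the fingers measure 130 mm over their backs; the gripper's body (75 mm by 190 mm) begins 47 mm behind the grasp point.
Start: joints at [1.55, 0.501, -0.427, 1.55, 0.221, 1.138, -0.21], TCP at [0.182, -0.624, 0.405] pointing down, gripper open.
Joint ranges: [-2.88, 2.88], [-0.31, 2.03], [-1.54, 1.56], [0.2, 2.42], [-1.41, 4.55], [0.19, 2.02], [-2.57, 2.57]. Speed limits (rad/s): [2.57, 2.57, 3.14, 3.14, 3.14, 3.14, 3.14].

INTERFACE

Orientations are given as [roll, pitch, yaw] about the fixed x, y, z axes, in that order (R = Rz(yaw) Ry(pitch) Rx(roll)).
In Python, from station import robot gives the robot as it stands.
- The arm moves only by the tool drive_tool, never from a script. Its argument "increments" is one flat list of numbers, 6 for each row, row after row: the shift along the tool's x, y, z in mm, then the turn, a rotation vector about the tool's x, y, z in degrees. In form: [dx, dy, dz, wx, wy, wz, dx, dy, dz, wx, wy, wz, ...]. A call has 1 to 8 rows; each row shifts and turns the pose as measured when the row begins, along the tool's axes as they then stand; what a row does not reach is not made up. A row lasts 1/8 s, in which the tool goes at most 62.5 mm and 10.7 degrees, less where a joint would pass 70% of its speed; a pose out of reach is approached as far as the arm can. A call is refused whole if a number of a shift passes 62.5 or a number of a turn 10.7, either way. A call with a gripper value outside its range is refused whole. "grip" is the closure, from 0 (fully open) to 1 (shut), set as the call begins (left out, the last holds). The fingers move at their own pace and stop on an object; "squeeze" is the grip in N (left out, the last holds). Time passes only in rows, so rows that do not move let the fingers close. It gives the time, the measured TCP pose, the force and the opening at its end, in the units of the state.
- robot.observe(): the state, without advancing time (a new reading comes with each control period).
- robot.snapshot(name): name is "side" or "top"; returns a dict with "image" (400x640x3 uint8, red, green, blue), "z_map" (400x640 float32, m along the optical axis (not along the pixel's ray), 0 where there is no reading), "fov_y" (degrees; the focal length in pixels is half the picture's height over the tangent of half this angle, whatever the lens; pixels are square), "cx", "cy" (the principal point, pixels), "rvec" (rotation vector, rad) and "tvec" (3), from world to camera coordinates, as OpenCV has them. Camera axes: x right, y down, z forward; pixel columns grow to the right and rows downward; lengths in m; the calibration is good to about 2 mm. A picture is of the moment at which its call begins.
- robot.job_done(): hands the job in, once; it reports no verdict.
Trained networks look in the newest picture that a camera, given by its name, has taken for a name from the list of things; names that differ only in an ending like _2 or _b are one class to them, and where a whole thing is asked for, a point or a joint stands for the part that bears it (a point fixed in the world has none). Each returns a list of dicts, best first, with "conf" (0 to 1); they miss things now and then, are a little off and sometimes report something else, mostly with a low value. They report only what shows in the picture. A call takes as long as a camera call. They do not tell look-alikes from the thing itself.
- robot.recognise(camera, target): "extent" ([left, top, right, bottom] in pixels, round what is visible of it).
The state is a dict: "time": time; "joints": joint angles; "qvel": joint speeds; "joint_efforts": joint torques, N m; "tool_pos": TCP position; "tcp_rot": TCP orientation; "wrist_force": force on the tool from outside, world axes, zero at the start; "moment": the same for the moment, N m; "grip_width": finger opening in m.
Only numpy, scipy, OpenCV 4.12 (cv2) and the standard library are available. Lean on these libraries where they do the work, as an engineer would, in place of code of your own. Each camera call takes 0.05 s, during which the arm holds its last target. There are 200 camera calls.

TASK

Take the tool-rest bracket off the stud on the blue stand. First turn the red wing knob anticlockwise to its stop, lift it off and stand it upright in the grey tray; then take the brass spacer off and lay it flat in the same tray; last, lift the bracket off and lay it rib-up, centred on the green mat. Take off one part at a time, let go of each, and leave everything else on the bench where it is.

Things in the scene. Friction and masses are not known exactly. Their poses are not given: they have to be found in the camera images.
- stand: Blue steel stand fixed to the bench, 200 x 110 mm, 30 mm high; origin at the centre of its underside, x along its length, z up. A steel stud rises from its top.
- stud_foot (a point): Foot of the upright stud on the stand's top, 40 mm from its centre towards its -x end. Shank 34 mm across to 31 mm above this point, then a neck 21 mm across to 53 mm and a 6 mm tip; a cross pin 34 mm long, 8 mm thick, goes through the neck at 48 mm, hidden in the knob; its direction varies. On the stud sit, from below: bracket (10 mm plate), spacer (22 mm), knob.
- knob_mid (a point): Bayonet knob, 64 mm high, 160 g; this point is on its axis, half-way up. Its hub slot must meet the hidden pin before it lifts; until then it has 2.5 mm of play upwards. Turn it anticlockwise (seen from above) 0.8 to 2.2 rad (varies) to a hard stop, felt as a rise of torque; there, and up to 0.2 rad before, it lifts straight off, clear after 30 mm. It turns freely and stays where left.
- knob_wings (a point): Middle of the knob's red upright wing bar, on the knob's axis, 47 mm above its underside: bar 84 mm long along x, 14 mm thick along y, 34 mm tall (z, 17 mm up and down from here). Pinch it across its thickness. Below it the black round hub, 58 mm across, 30 mm high.
- spacer_mid (a point): Brass spacer ring, 62 mm outside diameter, 39 mm hole, 22 mm high; this point is on its axis, half-way up; z along its axis. 200 g. It sits loosely (2.5 mm all round) on the stud, upon the bracket; the stud top stands 27 mm above the spacer's top.
- bracket_rib (a point): Aluminium bracket, about 350 g: plate 150 x 60 x 10 mm with a 39 mm hole over the stud, and on it an upright rib 60 mm long (x), 14 mm thick (y), 40 mm tall. This point is the rib's middle: 30 mm above the plate's underside, 20 mm below the rib's top, 70 mm along +x from the hole's centre. Centre of mass about 17 mm from this point towards the hole.
- bracket_centre (a point): Centre of the bracket's 150 x 60 mm plate, in its underside: 30 mm from the rib's middle towards the hole.
- tray: Grey open tray fixed to the bench, 220 x 150 mm outside, 25 mm high, walls and floor 5 mm; origin at the centre of its underside, x along its length.
- mat: Green mat fixed to the bench, 200 x 150 mm, 6 mm thick; origin at the centre of its underside, x along its length.
- gouge_mid (a point): Bystander: gouge lying along x, 230 mm long, 26 mm wide, 24 mm high; point near its middle.
- skew_mid (a point): Bystander: skew chisel lying along x, 230 mm long, 26 mm wide, 24 mm high; point near its middle.
- mallet: Bystander: wooden mallet lying along its x, 210 mm long, 72 mm high, head 100 mm wide; origin under its middle.
- wrench: Bystander: steel wrench, 180 mm long, lying along its x; origin under its middle.
- sanding_block: Bystander: cork sanding block 60 x 100 x 30 mm.
- bowl: Bystander: wooden bowl, 120 mm across, 60 mm high.
- glue: Bystander: white bottle, 60 mm across, 160 mm high.
- blank: Bystander: square wood blank 180 x 50 x 50 mm.
Not all that is in view belongs to the job. What is shaped like the part that bears bracket_rib but orange or turquoise is not meant.

How it is judged:
On the way, in this order (a step that is already met when the one before it is completed fails the run):
1. the knob stands upright and released in the tray, the spacer and bracket still on the stud (x of knob_mid in the frame of tray between -0.09 and 0.09 m and y of knob_mid in the frame of tray between -0.055 and 0.055 m and z of knob_mid in the frame of tray below 0.044 m and angle between knob_mid's own z axis and vertical below 0.15 rad and contact force between the fingers and knob below 0.2 N and linear speed of knob below 0.03 m/s and horizontal distance between spacer_mid and stud_foot below 0.03 m and z of bracket_rib in the frame of stand below 0.07 m), for 0.2 s.
2. the spacer lies flat and released in the tray, the bracket still on the stand (x of spacer_mid in the frame of tray between -0.09 and 0.09 m and y of spacer_mid in the frame of tray between -0.055 and 0.055 m and z of spacer_mid in the frame of tray below 0.022 m and angle between spacer_mid's own z axis and vertical below 0.15 rad and contact force between the fingers and spacer below 0.2 N and linear speed of spacer below 0.03 m/s and z of bracket_rib in the frame of stand below 0.07 m), for 0.2 s.
3. the bracket lies rib-up and released on the mat (horizontal distance between bracket_centre and mat below 0.04 m and angle between bracket_rib's own z axis and vertical below 0.1 rad and z of bracket_rib in the frame of mat between 0.03 and 0.042 m and contact force between the fingers and bracket below 0.2 N and linear speed of bracket below 0.03 m/s), for 0.2 s.
At the end, for the whole second after the job is handed in: Knob upright and spacer flat (0.15 rad) on the tray floor, each within 90 mm (tray x) and 55 mm (tray y) of its centre; bracket flat, rib up (0.1 rad) on the mat, plate centre within 40 mm of the mat centre; all released, at rest; bystanders moved under 30 mm (all of step 3 and x of knob_mid in the frame of tray between -0.09 and 0.09 m and y of knob_mid in the frame of tray between -0.055 and 0.055 m and z of knob_mid in the frame of tray below 0.044 m and angle between each of knob_mid, spacer_mid's own z axis and vertical below 0.15 rad and x of spacer_mid in the frame of tray between -0.09 and 0.09 m and y of spacer_mid in the frame of tray between -0.055 and 0.055 m and z of spacer_mid in the frame of tray below 0.022 m and contact force between the fingers and knob below 0.2 N and linear speed of each of knob, spacer below 0.03 m/s and contact force between the fingers and spacer below 0.2 N); the robot touches nothing.
It fails at once if a bystander is moved by more than 30 mm (distance of any of gouge_mid, skew_mid, mallet, wrench, sanding_block, bowl, glue, blank from where it was at the start of the episode above 0.03 m).
It fails at once if the bracket is lifted off with the spacer still over the stud (z of bracket_rib in the frame of stand above 0.085 m and horizontal distance between spacer_mid and stud_foot below 0.03 m).
It fails at once if the spacer is lifted with the knob still on top of it (z of spacer_mid in the frame of stand above 0.065 m and horizontal distance between knob_mid and spacer_mid below 0.02 m and horizontal distance between spacer_mid and stud_foot below 0.03 m).
It also fails if it takes over 72 s, if anything falls off the work surface, if the arm or the gripper's body presses on something with over 40 N, if the wrist force passes 120 N, or if a joint passes its speed limit or range.

## Working session

There is one attempt and no reset: what is moved stays moved. The work goes in short steps, Python scripts to look and compute and a tool call to move; the robot and the scene stay as the last step left them, time stands still between calls to the robot, and variables do not carry over. Pictures are saved under pics/ and viewed, about 8 in all and at most 12, crops included, and the job is handed in when it is done.

Besides the shell and the picture viewer there is one more tool, called as name(argument=value, ...), one argument or row to a line, values as JSON. drive_tool: Moves the arm, as the interface text tells. Its arguments: {"type":"object","properties":{"increments":{"type":"array","items":{"type":"number"}},"grip":{"type":"number"},"squeeze":{"type":"number"}},"required":["increments"]}

```bash
ls; mkdir -p pics; cat > h.py <<'E'
import numpy as np, cv2
from station import robot
def snap(c):
    s=robot.snapshot(c); s['f']=200/np.tan(np.radians(s['fov_y'])/2); s['R']=cv2.Rodrigues(np.array(s['rvec'],float))[0]; s['t']=np.array(s['tvec'],float); return s
def cloud(s):
    z=s['z_map']; v,u=np.mgrid[0:z.shape[0],0:z.shape[1]]
    P=np.stack([(u-s['cx'])/s['f']*z,(v-s['cy'])/s['f']*z,z],-1)
    W=(P-s['t'])@s['R']; W[z==0]=np.nan; return W
def save(s,n,box=None,k=1):
    im=s['image'][:,:,::-1]
    if box: im=im[box[1]:box[3],box[0]:box[2]]
    cv2.imwrite('pics/'+n,cv2.resize(im,None,fx=k,fy=k,interpolation=cv2.INTER_CUBIC))
E
python3 - <<'E'
from h import *
S={}
for c in ('top','side'):
    s=S[c]=snap(c); save(s,c+'1.png'); W=cloud(s); np.savez(c+'1.npz',W=W,im=s['image'])
    print(c, 'cam at',-s['R'].T@s['t'])
    for n in ['stand','knob_mid','knob_wings','spacer_mid','bracket_rib','tray','mat','gouge_mid','mallet','glue','bowl','blank']:
        for d in robot.recognise(c,n)[:3]:
            e=np.array(d['extent']); m=W[int(e[1]):int(e[3])+1,int(e[0]):int(e[2])+1].reshape(-1,3)
            u,v=int((e[0]+e[2])/2),int((e[1]+e[3])/2)
            print(n,round(d['conf'],2),e.round().astype(int),W[v,u].round(3), 'zmax',np.nanpercentile(m[:,2],98).round(3))
print(robot.observe())
E
```

```text
pics
top cam at [ 0.37261249 -0.07928704  1.71253429]
stand 0.75 [354 176 391 232] [ 0.55  -0.264  0.123] zmax 0.126
knob_mid 0.59 [361 201 380 225] [ 0.522 -0.26   0.093] zmax 0.13
knob_wings 0.54 [185 268 250 297] [0.281 0.27  0.052] zmax 0.075
knob_wings 0.49 [365 203 381 226] [ 0.512 -0.266  0.128] zmax 0.13
knob_wings 0.39 [277 181 326 246] [ 0.526 -0.02   0.008] zmax 0.026
spacer_mid 0.21 [362 202 379 226] [ 0.515 -0.26   0.096] zmax 0.13
bracket_rib 0.86 [360 180 379 224] [ 0.555 -0.255  0.109] zmax 0.129
bracket_rib 0.85 [400 228 442 256] [ 0.42  -0.443  0.049] zmax 0.051
bracket_rib 0.65 [455 247 493 282] [ 0.343 -0.64   0.009] zmax 0.051
tray 0.92 [275 181 324 246] [ 0.526 -0.012  0.007] zmax 0.027
tray 0.41 [355 176 387 232] [ 0.549 -0.26   0.128] zmax 0.127
mat 0.61 [197 174 240 232] [0.566 0.281 0.012] zmax 0.014
gouge_mid 0.9 [252 186 260 247] [0.514 0.146 0.018] zmax 0.029
gouge_mid 0.26 [362 202 377 224] [ 0.519 -0.257  0.093] zmax 0.131
mallet 0.86 [184 270 248 299] [0.274 0.278 0.048] zmax 0.075
mallet 0.23 [356 133 374 157] [nan nan nan] zmax 0.163
glue 0.57 [355 1
[... 1526 characters left out ...]
051] zmax 0.053
{'time': 1.3, 'joints': array([ 1.55019818,  0.50087414, -0.42702779,  1.55042394,  0.22082563,
        1.13832477, -0.21030553]), 'qvel': array([-0.00103798,  0.00046801, -0.00047458,  0.00188719, -0.00122875,
        0.00090594,  0.00234358]), 'joint_efforts': array([ 4.06661020e-04, -5.66444063e+01, -5.81089005e+00, -2.79499644e+01,
       -6.69658044e-02,  2.08005187e-02,  5.64960089e-05]), 'tool_pos': array([ 0.18203823, -0.62397013,  0.40473737]), 'tcp_rot': array([-3.14158137e+00, -1.97275892e-06, -1.28693480e+00]), 'wrist_force': array([ 0.7203236 ,  0.02049094, -0.60526667]), 'moment': array([-0.0244796 ,  0.01915495,  0.01726802]), 'grip_width': 0.09206702142889205}
```

```bash
python3 - <<'E'
import cv2,numpy as np
a=cv2.imread('pics/top1.png')[115:310,150:510]; b=cv2.imread('pics/side1.png')[100:200,260:460]
cv2.imwrite('pics/a.png',cv2.resize(a,None,fx=2.2,fy=2.2,interpolation=2)); cv2.imwrite('pics/b.png',cv2.resize(b,None,fx=4,fy=4,interpolation=2))
T=np.load('top1.npz');S=np.load('side1.npz')
def rect(P): 
    r=cv2.minAreaRect((P[:,:2]*1000).astype(np.float32)); return np.round(r[0],1),np.round(r[1],1),round(r[2],1),len(P)
for nm,D in(('top',T),('side',S)):
    W=D['W'];im=D['im'];hsv=cv2.cvtColor(im,cv2.COLOR_RGB2HSV).astype(int)
    h,s,v=hsv[...,0],hsv[...,1],hsv[...,2]
    near=(abs(W[...,0]-.55)<.16)&(abs(W[...,1]+.26)<.1)
    red=near&((h<8)|(h>172))&(s>120)&(W[...,2]>.1)
    blue=near&(h>95)&(h<130)&(s>100)&(W[...,2]<.04)
    top=red&(W[...,2]>.12)
    green=(h>40)&(h<85)&(s>80)&(abs(W[...,0]-.565)<.16)&(abs(W[...,1]-.28)<.12)&(W[...,2]<.03)
    tray=(abs(W[...,0]-.526)<.14)&(abs(W[...,1]+.012)<.1)&(W[...,2]>.018)&(W[...,2]<.035)
    for n,m in(('red',red),('redtop',top),('blue',blue),('mat',green),('tray',tray)):
        if m.sum()>5: print(nm,n,rect(W[m]),'z',np.percentile(W[m][:,2],[5,50,95]).round(3))
    rib=near&(W[...,2]>.075)&~red&(W[...,0]>.545); 
    if rib.sum()>5: print('rib',rect(W[rib]),np.percentile(W[rib][:,2],[5,50,95]).round(3))
E
```

```text
top red (array([ 518.2, -268.4]), array([80.3, 14.8]), 10.1, 118) z [0.109 0.125 0.131]
top redtop (array([ 518.2, -268.6]), array([80.2, 14.7]), 9.1, 97) z [0.121 0.126 0.131]
top blue (array([ 558.5, -273.1]), array([108.9, 198.3]), 82.7, 836) z [0.023 0.03  0.037]
top mat (array([564.4, 279.9]), array([151.3, 199.6]), 84.2, 2220) z [-0.001  0.006  0.013]
top tray (array([532.7, -11.2]), array([220.9, 149.8]), 7.8, 285) z [0.019 0.024 0.031]
rib (array([ 581.8, -265. ]), array([71.9, 21.2]), 3.9, 64) [0.075 0.082 0.117]
side red (array([ 516.1, -266.4]), array([79.6, 18.1]), 9.2, 217) z [0.101 0.119 0.129]
side redtop (array([ 516.7, -266.6]), array([78.3, 17.4]), 9.9, 100) z [0.121 0.126 0.13 ]
side blue (array([ 554.8, -269.1]), array([108.9, 196.5]), 81.9, 404) z [0.028 0.031 0.035]
side mat (array([562.2, 279.8]), array([149. , 201.7]), 83.9, 3989) z [0.004 0.007 0.01 ]
side tray (array([528.4, -10.5]), array([220.1, 153.4]), 8.0, 547) z [0.019 0.025 0.028]
rib (array([ 580., -267.]), array([17.3, 69.9]), 85.6, 74) [0.076 0.08  0.098]
```

View pics/a.png

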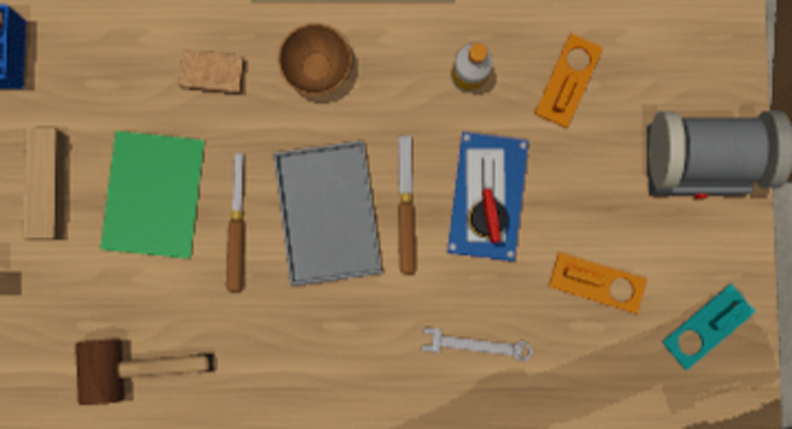

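View pics/b.png

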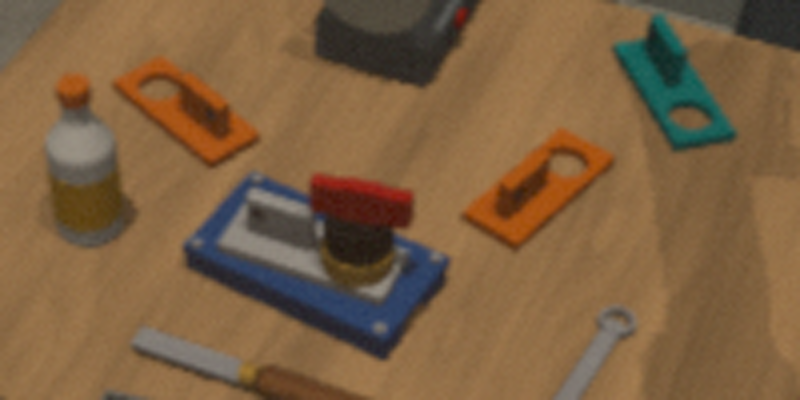

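The top view shows four bracket-shaped things: orange at about (408,152), orange at (422,243), turquoise at (472,263), and aluminium on the blue stand at (369,200). The aluminium one is meant, because it is on the stand's stud under the knob, and crop b confirms it. The stud at (0.517,-0.267) agrees with the knob's position, and the measured knob top of 0.126 m agrees with the sizes given.

```bash
cat > to.py <<'E'
import sys,numpy as np
from scipy.spatial.transform import Rotation as Ro
from station import robot
# usage: to.py x y z yaw_deg (TCP target; tool down)
s=robot.observe(); a=[float(v) for v in sys.argv[1:]]
R=Ro.from_euler('xyz',s['tcp_rot']); G=Ro.from_euler('xyz',[180,0,a[3]],degrees=True)
print('tool shift mm',(R.inv().apply(np.array(a[:3])-s['tool_pos'])*1000).round(1),'turn',np.degrees((R.inv()*G).as_rotvec()).round(2))
print('t',s['time'],'pos',s['tool_pos'].round(4),'rpy',np.degrees(s['tcp_rot']).round(1),'J',np.round(s['joints'],2),'F',np.round(s['wrist_force'],1),'w',round(s['grip_width'],4))
E
```

drive_tool(
  increments=[-31,-52,5,0,0,0,-31,-52,5,0,0,0,-31,-52,5,0,0,0,-31,-52,5,0,0,0,-31,-52,5,0,0,0,-31,-52,5,0,0,0,-31,-52,5,0,0,0,-31,-52,5,0,0,0],
  grip=0,
)

```text
time: 2.3
tool_pos: [0.5185, -0.2677, 0.3639]
tcp_rot: [3.142, -0.008, -1.302]
wrist_force: [0.3, -0.7, -0.4]
grip_width: 0.0919
```

```bash
python3 to.py 0.517 -0.267 0.35 -80.5
```

```text
tool shift mm [-1.2  1.2 13.9] turn [-0.02 -0.46  5.88]
t 2.3 pos [ 0.5185 -0.2677  0.3639] rpy [180.   -0.5 -74.6] J [ 0.87  0.45 -0.57  1.76  0.29  1.01 -1.11] F [ 0.3 -0.7 -0.4] w 0.0919
```

drive_tool(
  increments=[-1,1,14,0,-0.5,6,0,0,30,0,0,0,0,0,30,0,0,0,0,0,14,0,0,0],
)

```text
time: 2.8
tool_pos: [0.5236, -0.2592, 0.2759]
tcp_rot: [-3.134, 0.001, -1.397]
wrist_force: [-1.6, 0.5, 1.3]
grip_width: 0.0921
```

```bash
python3 to.py 0.517 -0.267 0.273 -80.5; python3 - <<'E'
from h import *
a=snap('side');save(a,'s2.png',(290,60,440,200),4)
E
```

```text
tool shift mm [6.5 7.9 2.9] turn [-0.43  0.04  0.45]
t 2.8 pos [ 0.5236 -0.2592  0.2759] rpy [-179.6    0.   -80.1] J [ 0.8   0.56 -0.51  1.82  0.35  0.84 -1.27] F [-1.6  0.5  1.3] w 0.0921
```

View pics/s2.png

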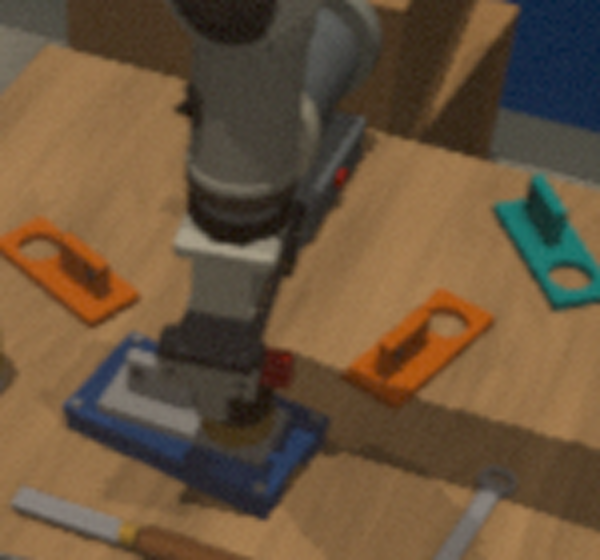

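The crop shows the fingers straddling the red wing bar at about (245,370). I'll correct the drift, then close.

drive_tool(
  increments=[6,8,2,-0.4,0,0,0,0,0,0,0,0],
)

```text
time: 3.1
tool_pos: [0.5162, -0.2675, 0.2736]
tcp_rot: [3.141, 0.001, -1.398]
wrist_force: [0.1, -0.0, 0.5]
grip_width: 0.0919
```

```bash
python3 to.py 0.517 -0.267 0.273 -80.5
```

```text
tool shift mm [-0.4 -0.8  0.6] turn [0.02 0.04 0.41]
t 3.1 pos [ 0.5162 -0.2675  0.2736] rpy [180.    0.  -80.1] J [ 0.82  0.56 -0.5   1.83  0.35  0.84 -1.25] F [ 0.1 -0.   0.5] w 0.0919
```

drive_tool(
  increments=[0,-0.5,0,0,0,0.4,0,0,0,0,0,0,0,0,0,0,0,0,0,0,0,0,0,0,0,0,0,0,0,0,0,0,0,0,0,0],
  grip=1,
  squeeze=30,
)

```text
time: 3.85
tool_pos: [0.5176, -0.268, 0.2762]
tcp_rot: [-3.138, -0.002, -1.406]
wrist_force: [-0.8, -0.3, -0.1]
grip_width: 0.0363
```

drive_tool(
  increments=[0,0,0,0,0,-6,0,0,0,0,0,-6,0,0,0,0,0,-6,0,0,0,0,0,-6,0,0,0,0,0,-6],
)

```text
time: 4.47
tool_pos: [0.5179, -0.2668, 0.2762]
tcp_rot: [-3.139, -0.002, -0.865]
wrist_force: [-0.6, 1.2, 1.0]
grip_width: 0.0138
```

```bash
python3 to.py 0.517 -0.267 0.273 -80.5; python3 -c "
from station import robot;print(robot.observe()['moment'])"
```

```text
tool shift mm [-0.5  0.9  3.1] turn [-0.15 -0.1  30.93]
t 4.475 pos [ 0.5179 -0.2668  0.2762] rpy [-1.799e+02 -1.000e-01 -4.960e+01] J [ 0.91  0.59 -0.63  1.82  0.44  0.87 -0.79] F [-0.6  1.2  1. ] w 0.0138
[0.05475514 0.21246664 0.02385835]
```

drive_tool(
  increments=[0,0,0,0,0,-5,0,0,0,0,0,-5,0,0,0,0,0,-5,0,0,0,0,0,-5],
)

```text
time: 4.97
tool_pos: [0.5177, -0.2668, 0.2761]
tcp_rot: [-3.141, -0.002, -0.504]
wrist_force: [0.3, 0.0, -0.2]
grip_width: 0.0139
```

```bash
python3 to.py 0.517 -0.267 0.274 -80.5; python3 -c "
from station import robot;print(robot.observe()['moment'])"
```

```text
tool shift mm [-0.5  0.6  2.1] turn [-0.1  -0.08 51.6 ]
t 4.975 pos [ 0.5177 -0.2668  0.2761] rpy [-1.799e+02 -1.000e-01 -2.890e+01] J [ 0.97  0.61 -0.71  1.82  0.5   0.89 -0.48] F [ 0.3  0.  -0.2] w 0.0139
[-0.00019641 -0.01068823 -0.00730399]
```

drive_tool(
  increments=[0,0,0,0,0,-4,0,0,0,0,0,-4,0,0,0,0,0,-4,0,0,0,0,0,-4],
)

```text
time: 5.48
tool_pos: [0.5178, -0.2669, 0.2762]
tcp_rot: [-3.141, -0.002, -0.216]
wrist_force: [-0.5, 0.6, 0.9]
grip_width: 0.0141
```

```bash
python3 -c "
from h import *
o=robot.observe();print(o['moment'],np.degrees(o['tcp_rot']))
a=snap('side');save(a,'s3.png',(290,60,440,200),4)"
```

```text
[ 0.1035223  -0.0614827   0.00946504] [-1.79961090e+02 -1.13088750e-01 -1.23907537e+01]
```

View pics/s3.png

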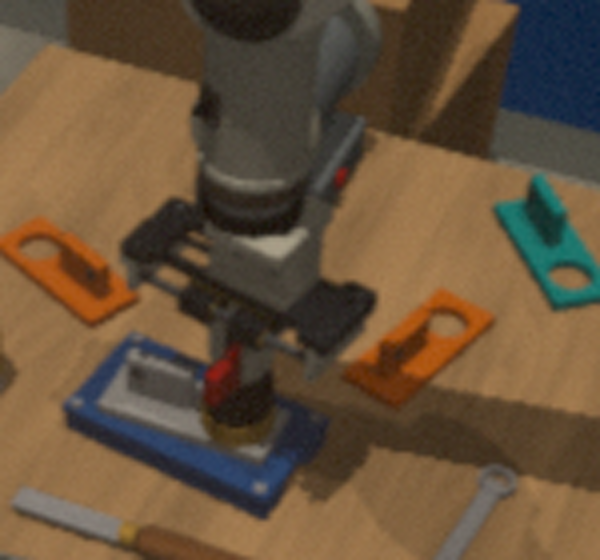

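The crop shows the wing bar at about (225,375) held between the fingers and turned with the tool. I'll keep turning until the stop.

drive_tool(
  increments=[0,0,0,0,0,-4,0,0,0,0,0,-4,0,0,0,0,0,-4,0,0,0,0,0,0],
)

```text
time: 6.02
tool_pos: [0.5179, -0.267, 0.2761]
tcp_rot: [-3.141, -0.002, -0.003]
wrist_force: [-0.7, -0.3, 1.4]
grip_width: 0.0139
```

```bash
python3 -c "
from h import *
o=robot.observe();print(o['moment'],np.degrees(o['tcp_rot']))"
```

```text
[-0.03100814 -0.0157168  -0.03021408] [-1.79962746e+02 -1.15521854e-01 -1.75331100e-01]
```

drive_tool(
  increments=[0,0,0,0,0,-4,0,0,0,0,0,-4,0,0,0,0,0,-4,0,0,0,0,0,0],
)

```text
time: 6.52
tool_pos: [0.5179, -0.2669, 0.2761]
tcp_rot: [-3.141, -0.002, 0.203]
wrist_force: [0.8, -0.2, 1.4]
grip_width: 0.0135
```

```bash
python3 -c "
from h import *
o=robot.observe();print(o['moment'],np.degrees(o['tcp_rot']),o['joints'][6])"
```

```text
[-0.00474949 -0.00713352  0.02808411] [-1.79981718e+02 -1.09157472e-01  1.16309942e+01] 0.1303842850420399
```

drive_tool(
  increments=[0,0,0,0,0,-4,0,0,0,0,0,-4,0,0,0,0,0,-4,0,0,0,0,0,0],
)

```text
time: 7.02
tool_pos: [0.5175, -0.2675, 0.2762]
tcp_rot: [-3.14, -0.001, 0.4]
wrist_force: [0.4, 1.1, 0.4]
grip_width: 0.0148
```

```bash
python3 -c "
from h import *
o=robot.observe();print(o['moment'],np.degrees(o['tcp_rot']))"
```

```text
[ 0.12721053 -0.17252982 -0.77030944] [-1.79925865e+02 -7.37155191e-02  2.29364353e+01]
```

drive_tool(
  increments=[0,0,0,0,0,-4,0,0,0,0,0,-4,0,0,0,0,0,-4,0,0,0,0,0,0],
)

```text
time: 7.52
tool_pos: [0.5175, -0.268, 0.2762]
tcp_rot: [-3.139, -0.003, 0.594]
wrist_force: [0.6, 0.4, 0.6]
grip_width: 0.0178
```

```bash
python3 -c "
from h import *
o=robot.observe();print(o['moment'],np.degrees(o['tcp_rot']),o['joints'][6])"
```

```text
[ 0.13266612 -0.12020327 -1.10236317] [-1.79861830e+02 -1.52814456e-01  3.40604852e+01] 0.47431641903820565
```

Torque rises to about 0.8-1.1 N m and the fingers spread, so the stop is at roughly yaw 20°. I'll ease back to about 20° and lift a little.

drive_tool(
  increments=[0,0,0,0,0,7,0,0,0,0,0,7,0,0,0,0,0,0],
  squeeze=35,
)

```text
time: 7.9
tool_pos: [0.5176, -0.2683, 0.2761]
tcp_rot: [-3.14, -0.002, 0.337]
wrist_force: [0.1, 1.7, -0.0]
grip_width: 0.0145
```

```bash
python3 -c "
from h import *
o=robot.observe();print(o['moment'],np.degrees(o['tcp_rot']),o['grip_width'])"
```

```text
[ 0.12469373 -0.15783277 -0.31656236] [-1.79908283e+02 -1.26138163e-01  1.92831710e+01] 0.014528628827587039
```

drive_tool(
  increments=[0,0,-5,0,0,0,0,0,-5,0,0,0,0,0,-5,0,0,0],
)

```text
time: 8.28
tool_pos: [0.5171, -0.2677, 0.2892]
tcp_rot: [-3.137, -0.002, 0.342]
wrist_force: [1.4, 0.2, -1.8]
grip_width: 0.0139
```

```bash
python3 to.py 0.53 0.02 0.4 20
```

```text
tool shift mm [ 108.8 -267.2 -109.4] turn [-0.25 -0.11 -0.42]
t 8.275 pos [ 0.5171 -0.2677  0.2892] rpy [-1.798e+02 -1.000e-01  1.960e+01] J [ 1.1   0.68 -0.92  1.81  0.63  0.98  0.27] F [ 1.4  0.2 -1.8] w 0.0139
```

The knob comes up freely, and the -1.8 N matches its weight. Carrying it to the tray.

drive_tool(
  increments=[0,0,-25,0,0,0,0,0,-45,0,0,0,0,0,-30,0,0,0,10,-50,0,0,0,0,10,-50,0,0,0,0,10,-50,0,0,0,0,10,-50,0,0,0,0,10,-45,0,0,0,0],
)

```text
time: 9.28
tool_pos: [0.4793, -0.0173, 0.3975]
tcp_rot: [3.14, 0.001, 0.341]
wrist_force: [0.5, -0.4, -2.2]
grip_width: 0.0141
```

drive_tool(
  increments=[0,0,0,0,0,0],
)

```text
time: 9.4
tool_pos: [0.4782, -0.0128, 0.3985]
tcp_rot: [3.139, 0.001, 0.35]
wrist_force: [0.4, -0.7, -1.6]
grip_width: 0.0136
```

```bash
python3 to.py 0.481 -0.018 0.235 20
```

```text
tool shift mm [  1.1   5.4 163.5] turn [0.15 0.08 0.03]
t 9.4 pos [ 0.4782 -0.0128  0.3985] rpy [1.798e+02 1.000e-01 2.000e+01] J [ 0.93  0.36 -1.15  1.96  0.39  1.06 -0.03] F [ 0.4 -0.7 -1.6] w 0.0136
```

drive_tool(
  increments=[1,5,40,0,0,0,0,0,50,0,0,0,0,0,45,0,0,0,0,0,20,0,0,0,0,0,0,0,0,0],
)

```text
time: 10.02
tool_pos: [0.4828, -0.0223, 0.2417]
tcp_rot: [3.13, 0.002, 0.35]
wrist_force: [-0.5, 0.2, -1.4]
grip_width: 0.0138
```

```bash
python3 to.py 0.481 -0.018 0.219 20
```

```text
tool shift mm [-0.2 -4.9 22.6] turn [0.66 0.1  0.05]
t 10.025 pos [ 0.4828 -0.0223  0.2417] rpy [1.793e+02 1.000e-01 2.000e+01] J [ 0.71  0.6  -0.9   2.07  0.69  0.79 -0.26] F [-0.5  0.2 -1.4] w 0.0138
```

drive_tool(
  increments=[0,-4,10,0.6,0,0,0,0,6,0,0,0,0,0,4,0,0,0,0,0,2,0,0,0,0,0,1,0,0,0],
)

```text
time: 10.65
tool_pos: [0.4832, -0.0195, 0.2203]
tcp_rot: [3.138, -0.002, 0.349]
wrist_force: [-0.4, -0.6, -2.5]
grip_width: 0.0135
```

```bash
python3 to.py 0.481 -0.018 0.219 20
```

```text
tool shift mm [-1.6 -2.1  1.3] turn [ 0.22 -0.14 -0.02]
t 10.65 pos [ 0.4832 -0.0195  0.2203] rpy [ 1.798e+02 -1.000e-01  2.000e+01] J [ 0.68  0.63 -0.86  2.08  0.72  0.75 -0.29] F [-0.4 -0.6 -2.5] w 0.0135
```

drive_tool(
  increments=[0,0,1,0.2,0,0,0,0,1,0,0,0,0,0,0,0,0,0],
)

```text
time: 11.02
tool_pos: [0.4835, -0.0192, 0.2193]
tcp_rot: [3.14, -0.003, 0.349]
wrist_force: [0.1, 0.0, -1.3]
grip_width: 0.0139
```

drive_tool(
  increments=[0,0,1,0,0,0,0,0,0,0,0,0],
)

```text
time: 11.28
tool_pos: [0.4837, -0.019, 0.2193]
tcp_rot: [3.139, -0.003, 0.349]
wrist_force: [0.7, -0.0, -2.2]
grip_width: 0.0135
```

drive_tool(
  increments=[0,0,3,0,0,0,0,0,2,0,0,0,0,0,0,0,0,0],
)

```text
time: 11.65
tool_pos: [0.4842, -0.018, 0.2191]
tcp_rot: [3.133, -0.001, 0.348]
wrist_force: [0.7, -0.2, -1.7]
grip_width: 0.0135
```

drive_tool(
  increments=[0,0,0,0,0,0,0,0,0,0,0,0,0,0,0,0,0,0,0,0,0,0,0,0],
  grip=0.5,
)

```text
time: 12.15
tool_pos: [0.4846, -0.0182, 0.2186]
tcp_rot: [3.134, -0.002, 0.348]
wrist_force: [0.5, -0.5, -0.2]
grip_width: 0.0451
```

drive_tool(
  increments=[0,0,-30,0,0,0,0,0,-50,0,0,0,0,0,-55,0,0,0,0,0,-30,0,0,0],
  grip=0,
)

```text
time: 12.65
tool_pos: [0.483, -0.0172, 0.3852]
tcp_rot: [3.139, 0.004, 0.349]
wrist_force: [1.0, -0.7, -0.8]
grip_width: 0.0811
```

```bash
python3 to.py 0.517 -0.267 0.35 83; python3 - <<'E'
from h import *
t=snap('top');save(t,'t4.png',(260,140,460,270),4)
for nm,s in(('top',t),('side',snap('side'))):
    W=cloud(s);hsv=cv2.cvtColor(s['image'],cv2.COLOR_RGB2HSV).astype(int);h,sa,v=hsv[...,0],hsv[...,1],hsv[...,2]
    r=lambda m:(cv2.minAreaRect((W[m][:,:2]*1000).astype(np.float32)) if m.sum()>4 else None, m.sum(), np.percentile(W[m][:,2],[5,50,95]).round(3) if m.sum()>4 else '')
    red=((h<8)|(h>172))&(sa>120)&(abs(W[...,0]-.5)<.1)&(abs(W[...,1])<.1)&(W[...,2]<.1)
    print(nm,'knob',r(red))
    near=(abs(W[...,0]-.55)<.12)&(abs(W[...,1]+.26)<.08)
    print('rib',r(near&(W[...,2]>.055)&(W[...,2]<.085)&(W[...,0]>.552)))
    print('ribtop',r(near&(W[...,2]>.072)&(W[...,2]<.085)&(W[...,0]>.552)))
    print('spacer',r(near&(W[...,2]>.05)&(W[...,2]<.068)&(W[...,0]<.552)))
    print('stud',r(near&(W[...,2]>.075)&(W[...,0]<.545)))
    print('plate',r(near&(W[...,2]>.034)&(W[...,2]<.055)&(sa<90)))
E
```

```text
tool shift mm [-53.4 246.2  36.1] turn [ 3.000e-02  3.000e-01 -6.298e+01]
t 12.65 pos [ 0.483  -0.0172  0.3852] rpy [179.8   0.2  20. ] J [ 0.91  0.39 -1.12  1.96  0.42  1.04 -0.05] F [ 1.  -0.7 -0.8] w 0.0811
top knob (None, np.int64(0), '')
rib (((589.3419799804688, -267.5163879394531), (58.2661247253418, 13.761645317077637), 1.8328361511230469), np.int64(78), array([0.057, 0.079, 0.083]))
ribtop (((589.8828125, -267.7676696777344), (11.209946632385254, 56.77531433105469), 89.185791015625), np.int64(59), array([0.075, 0.08 , 0.083]))
spacer (((519.9095458984375, -269.1226501464844), (60.379539489746094, 60.42799758911133), 0.7065528035163879), np.int64(190), array([0.055, 0.061, 0.067]))
stud (((520.0125122070312, -268.7120361328125), (19.22407341003418, 28.109243392944336), 33.3372688293457), np.int64(37), array([0.077, 0.085, 0.092]))
plate (((561.8131713867188, -275.8870544433594), (104.09815216064453, 198.0394744873047), 85.23225402832031), np.int64(386), array([0.035, 0.04 , 0.048]))
side knob (((490.8768310546875, -31.952068328857422), (19.918678283691406, 117.84815979003906), 20.755908966064453), np.int64(158), array([0.034, 0.068, 0.072]))
rib (None, np.int64(0), '')
ribtop (None, np.int64(0), '')
spacer (None, np.int64(0), '')
stud (None, np.int64(0), '')
plate (((534.63427734375, -234.09835815429688), (209.69786071777344, 87.70000457763672), 19.50402069091797), np.int64(29), array([0.034, 0.036, 0.041]))
```

View pics/t4.png

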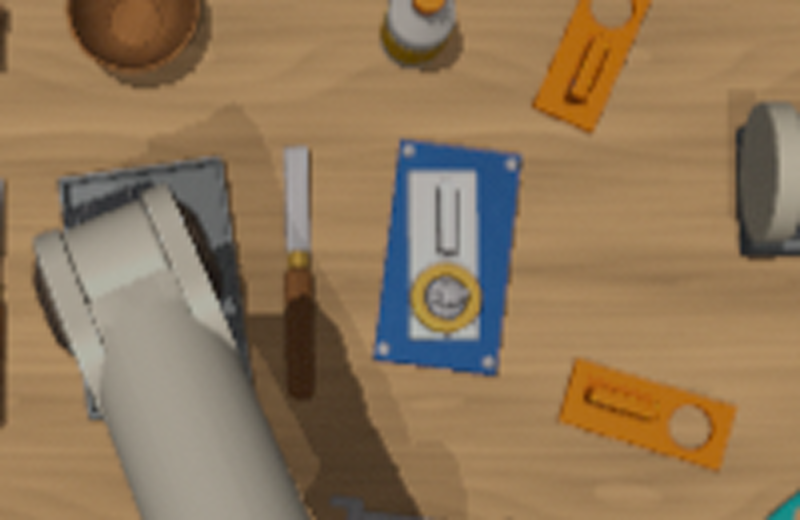

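The knob's top reads about 0.069 m in the tray, as expected for standing upright. The bracket lies along world x, with the rib at crop (447,220) and the spacer centred at (447,298). Going for the spacer with the jaws along y.

drive_tool(
  increments=[-8,35,5,0,0,-10,-13,33,5,0,0,-10,-19,31,5,0,0,-10,-24,27,5,0,0,-10,-28,22,5,0,0,-10,-32,17,5,0,0,-10,-34,11,5,0,0,-10,0,0,0,0,0,0],
  grip=0,
)

```text
time: 13.75
tool_pos: [0.522, -0.2731, 0.342]
tcp_rot: [-3.135, 0.003, 1.613]
wrist_force: [-0.3, 0.1, 0.7]
grip_width: 0.0917
```

```bash
python3 to.py 0.518 -0.267 0.26 90; python3 - <<'E'
from h import *
s=snap('side');W=cloud(s);hsv=cv2.cvtColor(s['image'],cv2.COLOR_RGB2HSV).astype(int);h,sa=hsv[...,0],hsv[...,1]
red=((h<8)|(h>172))&(sa>120)&(abs(W[...,0]-.49)<.07)&(abs(W[...,1]+.02)<.07)
p=W[red];top=p[p[:,2]>.06]
print(len(p),cv2.minAreaRect((top[:,:2]*1000).astype(np.float32)),np.percentile(p[:,2],[2,50,98]))
E
```

```text
tool shift mm [ 6.5 -3.2 82. ] turn [-0.38  0.15  2.4 ]
t 13.75 pos [ 0.522  -0.2731  0.342 ] rpy [-1.796e+02  1.000e-01  9.240e+01] J [ 1.27  0.79 -1.24  1.75  0.8   1.22  1.42] F [-0.3  0.1  0.7] w 0.0917
166 ((482.1529846191406, -17.05657958984375), (14.001462936401367, 79.66280364990234), 19.82646369934082) [0.01103663 0.06830681 0.07261329]
```

drive_tool(
  increments=[6,-3,20,0,0,2.4,0,0,35,0,0,0,0,0,30,0,0,0,0,0,0,0,0,0],
)

```text
time: 14.3
tool_pos: [0.5178, -0.2589, 0.2543]
tcp_rot: [-3.134, -0.001, 1.572]
wrist_force: [0.6, -0.1, 0.7]
grip_width: 0.092
```

```bash
python3 to.py 0.518 -0.267 0.221 90
```

```text
tool shift mm [-8.1  0.4 33.2] turn [-0.42 -0.04  0.05]
t 14.3 pos [ 0.5178 -0.2589  0.2543] rpy [-179.6   -0.    90.1] J [ 1.2   0.87 -1.13  1.83  0.9   1.08  1.29] F [ 0.6 -0.1  0.7] w 0.092
```

drive_tool(
  increments=[-8,0,0,-0.4,0,0,0,0,15,0,0,0,0,0,12,0,0,0,0,0,4,0,0,0,0,0,0,0,0,0],
)

```text
time: 14.92
tool_pos: [0.5191, -0.2666, 0.2243]
tcp_rot: [3.138, 0.001, 1.572]
wrist_force: [0.2, -0.3, 0.4]
grip_width: 0.0919
```

```bash
python3 to.py 0.518 -0.267 0.221 90
```

```text
tool shift mm [-0.4 -1.1  3.3] turn [0.22 0.06 0.06]
t 14.925 pos [ 0.5191 -0.2666  0.2243] rpy [1.798e+02 1.000e-01 9.010e+01] J [ 1.19  0.91 -1.09  1.83  0.95  1.03  1.28] F [ 0.2 -0.3  0.4] w 0.0919
```

drive_tool(
  increments=[0,-1,3,0,0,0,0,0,2,0,0,0,0,0,0,0,0,0,0,0,0,0,0,0,0,0,0,0,0,0,0,0,0,0,0,0],
  grip=1,
  squeeze=25,
)

```text
time: 15.68
tool_pos: [0.5183, -0.2667, 0.2195]
tcp_rot: [3.137, 0.001, 1.572]
wrist_force: [0.1, -0.6, -0.2]
grip_width: 0.0614
```

drive_tool(
  increments=[0,0,-5,0,0,0,0,0,-5,0,0,0,0,0,-5,0,0,0,0,0,0,0,0,0],
)

```text
time: 16.18
tool_pos: [0.518, -0.2665, 0.2355]
tcp_rot: [3.137, 0.001, 1.572]
wrist_force: [-0.6, -0.8, -1.4]
grip_width: 0.0617
```

```bash
python3 to.py 0.518 -0.267 0.36 90;  python3 - <<'E'
from h import *
s=snap('side');save(s,'s5.png',(290,60,440,200),4)
E
```

```text
tool shift mm [  -0.6    0.5 -124.5] turn [0.24 0.07 0.06]
t 16.175 pos [ 0.518  -0.2665  0.2355] rpy [1.798e+02 1.000e-01 9.010e+01] J [ 1.2   0.89 -1.11  1.83  0.93  1.05  1.29] F [-0.6 -0.8 -1.4] w 0.0617
```

View pics/s5.png

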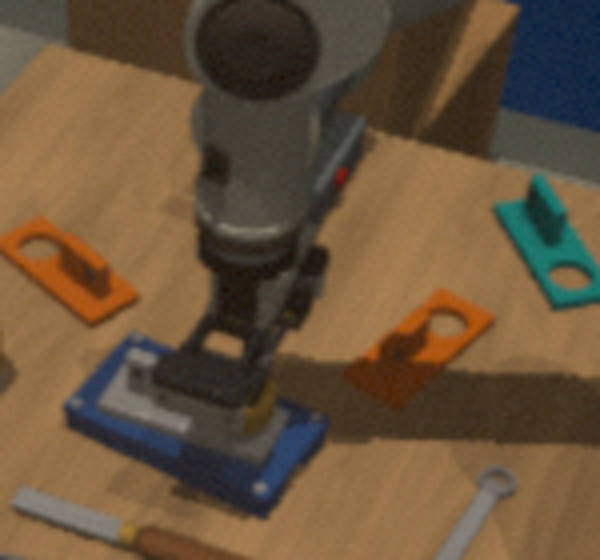

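The crop shows the spacer at about (262,405) between the pads, rising while the bracket stays down. Carrying it to the tray.

drive_tool(
  increments=[0,0,-25,0,0,0,0,0,-40,0,0,0,0,0,-30,0,0,0,52,12,0,0,0,0,52,12,0,0,0,0,52,12,0,0,0,0,52,12,0,0,0,0,47,11,0,0,0,0],
)

```text
time: 17.23
tool_pos: [0.5795, -0.0093, 0.3446]
tcp_rot: [3.13, 0.004, 1.561]
wrist_force: [0.6, -0.9, -1.7]
grip_width: 0.0618
```

drive_tool(
  increments=[0,0,0,0,0,0],
)

```text
time: 17.35
tool_pos: [0.5794, -0.0031, 0.3473]
tcp_rot: [3.127, 0.001, 1.57]
wrist_force: [-0.3, 0.4, -0.2]
grip_width: 0.0618
```

```bash
python3 to.py 0.578 -0.0045 0.20 90
```

```text
tool shift mm [ -1.3  -3.6 147.3] turn [ 0.86  0.06 -0.02]
t 17.35 pos [ 0.5794 -0.0031  0.3473] rpy [1.791e+02 1.000e-01 9.000e+01] J [ 0.8   0.74 -1.22  1.78  0.76  1.17  0.92] F [-0.3  0.4 -0.2] w 0.0618
```

drive_tool(
  increments=[-1,-3,40,0.8,0,0,0,0,50,0,0,0,0,0,35,0,0,0,0,0,12,0,0,0,0,0,0,0,0,0],
)

```text
time: 17.98
tool_pos: [0.5799, -0.0058, 0.2141]
tcp_rot: [3.133, 0.004, 1.569]
wrist_force: [-0.6, 0.2, -0.9]
grip_width: 0.0621
```

```bash
python3 to.py 0.578 -0.0045 0.185 90
```

```text
tool shift mm [ 1.5 -2.2 29.1] turn [ 0.5   0.22 -0.09]
t 17.975 pos [ 0.5799 -0.0058  0.2141] rpy [179.5   0.2  89.9] J [ 0.71  0.89 -1.04  1.85  0.94  0.99  0.81] F [-0.6  0.2 -0.9] w 0.0621
```

drive_tool(
  increments=[1,-2,12,0.5,0,0,0,0,8,0,0,0,0,0,5,0,0,0,0,0,3,0,0,0,0,0,0,0,0,0],
)

```text
time: 18.6
tool_pos: [0.5797, -0.0052, 0.1881]
tcp_rot: [3.137, 0.004, 1.568]
wrist_force: [-0.8, -0.2, -1.7]
grip_width: 0.0615
```

```bash
python3 to.py 0.578 -0.0045 0.185 90
```

```text
tool shift mm [ 0.7 -1.7  3.1] turn [ 0.28  0.24 -0.17]
t 18.6 pos [ 0.5797 -0.0052  0.1881] rpy [179.7   0.2  89.8] J [ 0.68  0.92 -1.01  1.85  0.98  0.96  0.79] F [-0.8 -0.2 -1.7] w 0.0615
```

drive_tool(
  increments=[0,0,3,0.3,0,0,0,0,2,0,0,0,0,0,0,0,0,0],
)

```text
time: 18.98
tool_pos: [0.58, -0.0049, 0.1848]
tcp_rot: [-3.141, 0.005, 1.568]
wrist_force: [-0.5, 0.1, -1.7]
grip_width: 0.0618
```

drive_tool(
  increments=[0,0,0,0,0,0,0,0,0,0,0,0,0,0,0,0,0,0,0,0,0,0,0,0],
  grip=0.18,
)

```text
time: 19.48
tool_pos: [0.5805, -0.0047, 0.1851]
tcp_rot: [3.14, 0.005, 1.568]
wrist_force: [-0.2, 0.3, -0.1]
grip_width: 0.0754
```

drive_tool(
  increments=[0,0,-30,0,0,0,0,0,-45,0,0,0,0,0,-45,0,0,0,0,0,-30,0,0,0,0,0,0,0,0,0],
)

```text
time: 20.1
tool_pos: [0.5802, -0.0037, 0.3386]
tcp_rot: [-3.141, 0.004, 1.569]
wrist_force: [0.5, 0.6, -1.4]
grip_width: 0.0754
```

```bash
python3 to.py 0.573 -0.267 0.34 90;  python3 - <<'E'
from h import *
s=snap('side');save(s,'s6.png',(230,120,430,270),4)
E
```

```text
tool shift mm [-263.3   -6.6   -0.3] turn [-0.04  0.25 -0.12]
t 20.1 pos [ 0.5802 -0.0037  0.3386] rpy [-180.     0.3   89.9] J [ 0.79  0.75 -1.2   1.78  0.77  1.17  0.92] F [ 0.5  0.6 -1.4] w 0.0754
```

View pics/s6.png

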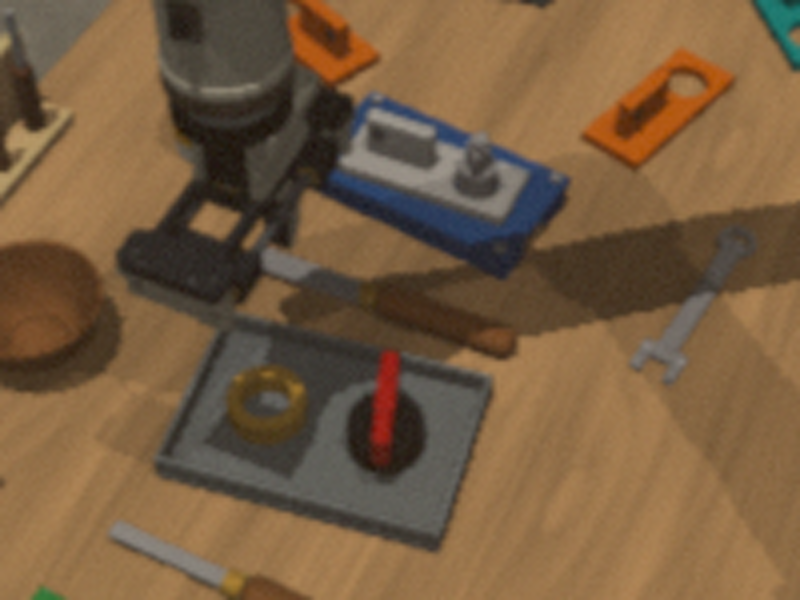

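The crop shows the spacer lying flat at (267,405) and the knob upright at (387,430), both in the tray, with the bracket still on the stand. Now the bracket, gripped near its centre of mass at rib x = 0.573.

drive_tool(
  increments=[-52,-1,0,0,0,0,-52,-1,0,0,0,0,-52,-1,0,0,0,0,-52,-1,0,0,0,0,-50,-1,0,0,0,0,0,0,0,0,0,0],
)

```text
time: 20.9
tool_pos: [0.5718, -0.2699, 0.3281]
tcp_rot: [-3.128, 0.002, 1.572]
wrist_force: [0.2, 0.3, -0.4]
grip_width: 0.0752
```

```bash
python3 to.py 0.573 -0.267 0.26 90
```

```text
tool shift mm [ 3.   2.2 68.1] turn [-0.8   0.1   0.06]
t 20.9 pos [ 0.5718 -0.2699  0.3281] rpy [-1.792e+02  1.000e-01  9.010e+01] J [ 1.15  0.84 -1.17  1.64  0.82  1.24  1.37] F [ 0.2  0.3 -0.4] w 0.0752
```

drive_tool(
  increments=[0,1,30,-0.8,0,0,0,0,30,0,0,0,0,0,8,0,0,0,0,0,0,0,0,0],
)

```text
time: 21.4
tool_pos: [0.5711, -0.2675, 0.2543]
tcp_rot: [-3.137, -0.003, 1.574]
wrist_force: [-0.4, -0.3, -0.6]
grip_width: 0.0752
```

```bash
python3 to.py 0.573 -0.267 0.222 90
```

```text
tool shift mm [ 0.4  2.1 32.3] turn [-0.25 -0.15  0.17]
t 21.4 pos [ 0.5711 -0.2675  0.2543] rpy [-179.8   -0.2   90.2] J [ 1.11  0.92 -1.1   1.69  0.9   1.12  1.32] F [-0.4 -0.3 -0.6] w 0.0752
```

drive_tool(
  increments=[0,2,15,0,0,0,0,0,12,0,0,0,0,0,4,0,0,0,0,0,0,0,0,0],
)

```text
time: 21.9
tool_pos: [0.5741, -0.2666, 0.2231]
tcp_rot: [-3.14, -0.002, 1.575]
wrist_force: [-0.1, -0.1, 0.6]
grip_width: 0.0756
```

drive_tool(
  increments=[0,0,0,0,0,0,0,0,0,0,0,0,0,0,0,0,0,0,0,0,0,0,0,0,0,0,0,0,0,0,0,0,0,0,0,0,0,0,0,0,0,0,0,0,0,0,0,0],
  grip=1,
  squeeze=50,
)

```text
time: 22.9
tool_pos: [0.5745, -0.2671, 0.2244]
tcp_rot: [-3.141, -0.001, 1.574]
wrist_force: [0.1, 0.5, -0.6]
grip_width: 0.0139
```

```bash
python3 to.py 0.573 -0.267 0.222 90
```

```text
tool shift mm [ 0.1 -1.5  2.4] turn [-0.01 -0.03  0.2 ]
t 22.9 pos [ 0.5745 -0.2671  0.2244] rpy [-180.    -0.    90.2] J [ 1.09  0.96 -1.06  1.7   0.94  1.08  1.3 ] F [ 0.1  0.5 -0.6] w 0.0139
```

drive_tool(
  increments=[0,0,-6,0,0,0,0,0,-10,0,0,0,0,0,-20,0,0,0,0,0,-30,0,0,0,0,0,-30,0,0,0,0,0,-25,0,0,0,0,0,0,0,0,0],
)

```text
time: 23.78
tool_pos: [0.5745, -0.2661, 0.3542]
tcp_rot: [3.141, -0.001, 1.576]
wrist_force: [0.0, 0.3, -3.6]
grip_width: 0.0135
```

```bash
python3 to.py 0.58 0.28 0.36 90;  python3 - <<'E'
from h import *
s=snap('side');save(s,'s7.png',(260,60,440,200),4)
E
```

```text
tool shift mm [546.1   8.3  -5.5] turn [ 0.05 -0.03  0.29]
t 23.775 pos [ 0.5745 -0.2661  0.3542] rpy [179.9  -0.   90.3] J [ 1.15  0.82 -1.19  1.63  0.79  1.26  1.38] F [ 0.   0.3 -3.6] w 0.0135
```

View pics/s7.png

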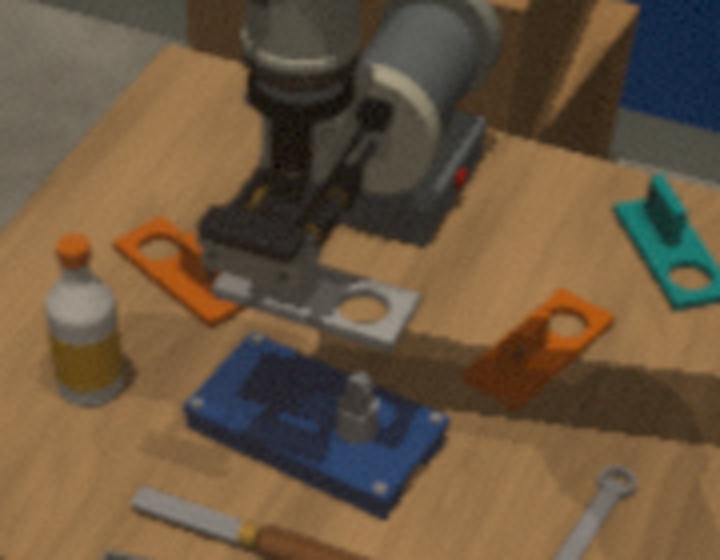

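The crop shows the bracket held level at about (320,305), clear of the stud at (358,405). Carrying it to the mat.

drive_tool(
  increments=[45,1,-1,0,0,0,45,1,-1,0,0,0,45,1,-1,0,0,0,45,1,-1,0,0,0,45,1,-1,0,0,0,45,1,-1,0,0,0,45,1,-1,0,0,0,45,1,0,0,0,0],
)

```text
time: 24.82
tool_pos: [0.5785, 0.0961, 0.3499]
tcp_rot: [-3.127, 0.001, 1.564]
wrist_force: [0.4, 0.6, -1.8]
grip_width: 0.0137
```

```bash
python3 to.py 0.58 0.28 0.36 90
```

```text
tool shift mm [ 1.839e+02  1.000e-01 -1.030e+01] turn [-0.85  0.05 -0.4 ]
t 24.825 pos [0.5785 0.0961 0.3499] rpy [-1.791e+02  1.000e-01  8.960e+01] J [ 0.61  0.74 -1.19  1.74  0.73  1.2   0.77] F [ 0.4  0.6 -1.8] w 0.0137
```

drive_tool(
  increments=[45,0,0,-0.8,0,-0.4,45,0,0,0,0,0,45,0,0,0,0,0,40,0,0,0,0,0,5,0,0,0,0,0,0,0,0,0,0,0],
)

```text
time: 25.58
tool_pos: [0.5743, 0.2842, 0.3419]
tcp_rot: [-3.131, 0.004, 1.579]
wrist_force: [1.1, -0.8, -3.2]
grip_width: 0.0136
```

```bash
python3 to.py 0.58 0.28 0.22 90
```

```text
tool shift mm [ -3.7   7.1 121.9] turn [-0.63  0.23  0.44]
t 25.575 pos [0.5743 0.2842 0.3419] rpy [-179.4    0.2   90.4] J [ 0.22  0.81 -1.12  1.61  0.76  1.23  0.52] F [ 1.1 -0.8 -3.2] w 0.0136
```

drive_tool(
  increments=[-3,6,35,-0.6,0,0.4,0,0,40,0,0,0,0,0,30,0,0,0,0,0,12,0,0,0,0,0,0,0,0,0],
)

```text
time: 26.2
tool_pos: [0.5827, 0.2721, 0.22]
tcp_rot: [-3.141, 0.01, 1.562]
wrist_force: [0.2, 0.3, -2.4]
grip_width: 0.0135
```

```bash
python3 to.py 0.58 0.28 0.2 90
```

```text
tool shift mm [ 8.1 -2.8 19.9] turn [-0.05  0.55 -0.52]
t 26.2 pos [0.5827 0.2721 0.22  ] rpy [-179.9    0.6   89.5] J [ 0.18  0.94 -1.    1.67  0.9   1.06  0.44] F [ 0.2  0.3 -2.4] w 0.0135
```

drive_tool(
  increments=[7,-2,6,0,0.5,-0.5,0,0,6,0,0,0,0,0,5,0,0,0,0,0,3,0,0,0,0,0,2,0,0,0,0,0,0,0,0,0],
)

```text
time: 26.95
tool_pos: [0.582, 0.2803, 0.2007]
tcp_rot: [3.138, -0.002, 1.57]
wrist_force: [-0.2, -0.4, -0.6]
grip_width: 0.0139
```

```bash
python3 to.py 0.58 0.28 0.2 90
```

```text
tool shift mm [-0.3 -2.   0.6] turn [ 0.23 -0.1  -0.02]
t 26.95 pos [0.582  0.2803 0.2007] rpy [ 1.798e+02 -1.000e-01  9.000e+01] J [ 0.16  0.96 -0.98  1.67  0.92  1.03  0.43] F [-0.2 -0.4 -0.6] w 0.0139
```

Contact: the wrist load has dropped. Releasing and retreating.

drive_tool(
  increments=[0,0,0,0,0,0,0,0,0,0,0,0,0,0,0,0,0,0,0,0,0,0,0,0,0,0,0,0,0,0],
  grip=0.4,
)

```text
time: 27.58
tool_pos: [0.5827, 0.281, 0.2019]
tcp_rot: [3.135, -0.004, 1.57]
wrist_force: [1.0, -0.8, 0.8]
grip_width: 0.0544
```

drive_tool(
  increments=[0,0,-25,0,0,0,0,0,-45,0,0,0,0,0,-50,0,0,0,0,-40,-30,0,0,0,0,-50,0,0,0,0,0,-50,0,0,0,0,0,0,0,0,0,0,0,0,0,0,0,0],
)

```text
time: 28.58
tool_pos: [0.4373, 0.2834, 0.3673]
tcp_rot: [3.124, -0.007, 1.573]
wrist_force: [0.5, 0.3, 0.0]
grip_width: 0.0551
```

```bash
python3 to.py 0.58 0.28 0.2 90; python3 - <<'E'
from h import *
for nm in('side','top'):
    s=snap(nm); save(s,nm+'8.png',(150,110,450,400) if nm=='side' else (150,110,450,310),2.6 if nm=='top' else 2)
    W=cloud(s);sa=cv2.cvtColor(s['image'],cv2.COLOR_RGB2HSV)[...,1]
    near=(abs(W[...,0]-.57)<.13)&(abs(W[...,1]-.28)<.1)
    m=near&(sa<70)&(W[...,2]>.012)&(W[...,2]<.08); print(nm,'bracket',cv2.minAreaRect((W[m][:,:2]*1000).astype(np.float32)),m.sum())
    m=m&(W[...,2]>.047);print('rib',cv2.minAreaRect((W[m][:,:2]*1000).astype(np.float32)),np.percentile(W[m][:,2],[50,95]))
E
```

```text
tool shift mm [ -4.8 139.6 169.8] turn [ 1.03 -0.38  0.14]
t 28.575 pos [0.4373 0.2834 0.3673] rpy [179.   -0.4  90.1] J [ 0.33  0.61 -1.27  1.9   0.66  1.11  0.37] F [0.5 0.3 0. ] w 0.0551
side bracket ((564.6006469726562, 280.56158447265625), (150.8932647705078, 60.32321548461914), 0.22298750281333923) 564
rib ((596.4498901367188, 280.560791015625), (53.60991287231445, 14.745182037353516), 1.6396864652633667) [0.05626036 0.05884079]
top bracket ((568.02001953125, 279.18304443359375), (149.8837127685547, 62.32890319824219), 0.7869661450386047) 533
rib ((596.4757690429688, 278.2965087890625), (15.916418075561523, 58.23118209838867), 85.5271224975586) [0.05518329 0.06290123]
```

View pics/side8.png

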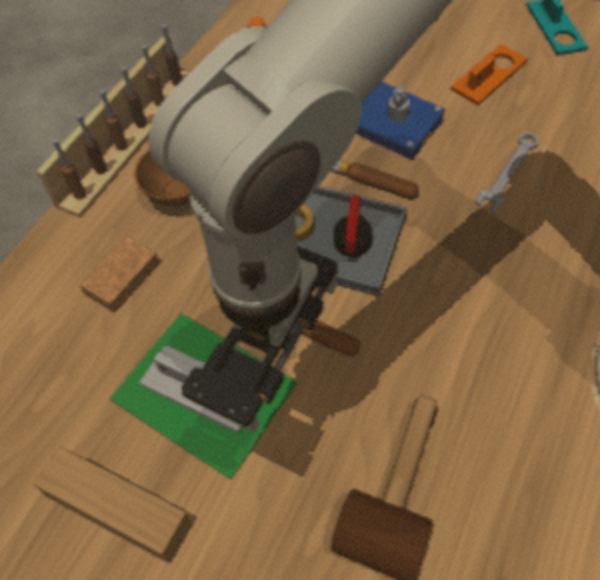

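The picture shows the bracket rib-up on the mat at (195,390), about 2 mm off centre by measurement, with its rib top at 0.056-0.059 m. The knob and spacer are still in the tray and the bystanders are in place. Handing in.

```bash
python3 -c "
from station import robot
print(robot.observe()['qvel'].round(3));print(robot.job_done())"
```

```text
[-0.002  0.019  0.015 -0.003  0.006 -0.005 -0.001]
the job is handed in; nothing more can be done
None
```

I took the bracket off the stud in the required order and handed the job in at about 28.7 s. The hand-in gave no verdict.

- **Knob:** I turned it about 1.8 rad anticlockwise to the stop, where torque rose to about 1 N m. It lifted freely and stands upright in the tray about 50 mm from the centre, with its top measured at about 0.069 m.
- **Spacer:** it lies flat in the tray, about 50 mm to the other side of the centre. I checked this in one picture but did not measure it after release. In the last picture the arm hides part of it, and what shows is in the same place.
- **Bracket:** it lies rib-up on the mat. The side camera puts the plate centre about 2 mm from the mat centre and the top camera about 4 mm. Rib top is at 0.056–0.059 m, matching the expected 0.056 m.

The gripper was open and clear of everything, with the arm practically still. The bystanders in view looked unmoved in the last picture, but I did not measure them, and the glue bottle was mostly hidden.

Two things were off. The knob began turning before the fingers were fully closed on it, and I turned slightly past its stop before easing back. The two cameras disagreed by about 2–3 mm, close to their stated calibration.

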